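# Feed the spool round the bent rail and shut the keeper

### The arm

A 6-joint arm with a two-finger parallel gripper is mounted at the origin on the work surface. World frame = base frame: x ahead of the robot, y to its left, z up, the work surface at z = 0. Lengths are in mm, angles in degrees, forces in N, time in s.
With the tool pointing down it reaches from about 300 to 850 mm from the base axis. Payload 4.2 kg.
Tool frame: the origin (TCP) lies between the finger pads; the fingertips stand 11 mm ahead of it and the grasp point (between the pads) lies 8 mm behind it (env.tips_ahead is the distance from the TCP to the fingertips, in mm); z points along the fingers, y is the line along which they close (so a half turn about z gives the same grasp; the last joint's range is limited). The gripper opens to 91 mm and grips with 3 to 60 N. Pads are 32 mm wide; open, the fingers measure 118 mm over their backs; the gripper's body (76 mm by 178 mm) begins 60 mm behind the grasp point.
Start: joints at [-76.433, 18.312, 89.639, -0, 72.044, -1.146], TCP at [146.045, -556.159, 224.976] pointing down, gripper open.
Joint ranges: [-177.97, 177.97], [-48.28, 115.42], [12.27, 149.76], [-77.06, 257.06], [2.81, 150.46], [-146.56, 146.56]. Speed limits (degrees/s): [147.25, 147.25, 180, 180, 180, 180].

### API

Orientations are given as [roll, pitch, yaw] about the fixed x, y, z axes, in that order (R = Rz(yaw) Ry(pitch) Rx(roll)).
In Python, from workcell import env, cams gives the robot as it stands.
- The arm moves only by the tool step_arm, never from a script. Its arguments are lists of equal length, an entry for each row: "linear": the shift along the tool's x, y, z in units of 30 cm (1.0 is 30 cm), a list of three; "turn": the turn about the tool's z in units of 360 degrees (1.0 is 360 degrees). In form: {"linear": [[tx, ty, tz], ...], "turn": [turn, ...]}. A call has 1 to 20 rows; each row is the pose to reach, as a shift and turn from the pose commanded when the call began, along the tool's axes at that moment, turning the shorter way round; what a row does not reach only later rows make up. A row lasts 1/8 s, in which the tool goes at most 62.5 mm and 10.7 degrees, less where a joint would pass 70% of its speed; a pose out of reach is approached as far as the arm can. A call with a number of a shift or a turn outside -1 to 1 is refused whole. A call with a gripper value outside its range is refused whole. "fingers" is the closure, from -1 (fully open) to 1 (shut), so that 0 is half open, set as the call begins (left out, the last holds). The fingers move at their own pace and stop on an object; "force" is the grip in N (left out, the last holds). Time passes only in rows, so rows that repeat a pose let the fingers close. It gives the time, the measured TCP pose, the force, the opening and the grip force at its end, in the units of the state.
- env.state(): the state, without advancing time (a new reading comes with each control period).
- cams.grab_frame(name): name is "side" or "top" or "wrist"; returns a dict with "color" (384x512x3 uint8, blue, green, red), "fx", "fy", "cx", "cy" (pixels), "extrinsics" (4x4, takes a point from camera to world coordinates); the wrist camera has in their place "tool_from_camera" (4x4, takes a point from camera to tool coordinates, whose origin is the TCP and whose axes are the flange's). Camera axes: x right, y down, z forward; pixel columns grow to the right and rows downward; lengths in mm; the calibration is good to about 2 mm. A picture is of the moment at which its call begins: read the wrist's pose just before it. There is no depth.
- env.job_done(): hands the job in; it is judged then, once.
The state is a dict: "time_s": time; "qpos": joint angles; "qvel": joint speeds; "effort": joint torques, N m; "ee_pos": TCP position; "ee_rot": TCP orientation; "force": force on the tool from outside, world axes, zero at the start; "torque": the same for the moment, N m; "gripper_width": finger opening in mm; "gripper_force": force on a finger pad.
Only numpy, scipy, OpenCV 4.12 (cv2) and the standard library are available. Lean on these libraries where they do the work, as an engineer would, in place of code of your own. Each camera call takes 0.05 s, during which the arm holds its last target. There are 200 camera calls.

### The job

Slide the empty wooden spool along the bent steel rail, round the bend, to the far end of the other leg, past the hinged keeper bar (swing the bar out of the way first if it blocks). Then swing the keeper bar fully shut behind the spool until it clicks home in its catch, and let go, leaving the jar, the cup and the spare spool standing where they are.

Things in the scene. Friction and masses are not known exactly. Their poses are not given: they have to be found in the camera images.
- rail: Fixed rail fixture: plywood foot carrying one bent steel rod 10 mm thick, its axis level 115 mm above the table. Origin: on the table, under the bend's centre; z up. In its frame (mm) the start leg runs along y = -60 from x = 145 to 0, then a quarter circle of radius 60 about the origin (through -42, -42) to (-60, 0), then the far leg along x = -60 to y = 132. Both ends turn down into the foot.
- rail_end (a point): On the rod's axis at the far leg's end, on the inner face of a fixed stop disc 28 mm across: x = -60, y = 122, z = 115 mm in the rail's frame. A like disc ends the start leg, inner face at x = 135 mm. The foot, 15 mm thick, covers x -150 to 165, y -105 to -15 mm, and x -150 to 10, y -15 to 145 mm.
- catch (a point): Top of the catch post, 14 mm thick, beside the far leg on the inner side of the bend: x = -6, y = 65, z = 124 mm in the rail's frame. It has a sprung ball on top and, behind it at y = 77 to 83 mm, a stop lip 12 mm wide, 140 mm high. The shut keeper bar's tip lies over it, against the lip.
- spool: Empty wooden spool threaded on the rail, starting on the start leg. Origin: its centre; its x axis is its hole's axis. 36 mm long, end flanges 68 mm across and 8 mm thick, hub 36 mm across between them, hole 17 mm, 50 to 100 g. It hangs with its centre 3.5 mm below the rod's axis, slides and turns freely, cocks if pushed on one side or at its top; it cannot leave the rail.
- keeper (a joint): Keeper bar's angle, rad: 0 shut (square across the far leg), 1.57 parallel to the far leg, pointing back to the bend, 1.9 open stop. It swings level on a stiff hinge (0.05 N m) and stays where left. A sprung ball makes a light detent from 0.09 to 0.03; past it the bar is held shut. It blocks the spool unless opened to about 1.5. Shut, it leaves the spool 12 mm of play before the end disc.
- keeper_pin (a point): Keeper's upright hinge pin, at the bar's underside: x = -122, y = 68, z = 126 mm in the rail's frame, on a 16 mm post outside the far leg. The bar, steel, 126 mm long from the pin, 12 mm wide, 8 mm thick, underside 126 mm over the table, passes over the rod. At angle a it points along (cos a, -sin a) in the rail's frame.
- keeper_knob (a point): Centre of the black upright knob on the keeper bar, 85 mm from the pin: 14 mm in diameter, 24 mm tall, from 134 to 158 mm above the table; this point is 146 mm above the table.
- jar: Bystander: glass jar with steel cap, 54 mm in diameter, 95 mm tall, origin at the centre of its underside. Leave alone.
- cup: Bystander: white ceramic cup without handle, 60 mm in diameter, 85 mm tall, origin at the centre of its underside. Leave alone.
- spare: Bystander: spare wooden spool, 56 mm in diameter, 70 mm tall, standing on end on the table, origin at the centre of its underside. Leave alone.
Mind the look-alikes: they are no part of the job. Leave any red look-alike of the spool alone.

How it is judged:
By the outcome, as a careful person would: the job done as asked, in the order asked, and still so for the second after the job is handed in, with the robot touching nothing.
It also fails if it takes over 64 s, if anything falls off the work surface, if the arm or the gripper's body presses on something with over 40 N, if the wrist force passes 120 N, or if a joint passes its speed limit or range.

## Working session

There is one attempt and no reset: what is moved stays moved. The work goes in short steps, Python scripts to look and compute and a tool call to move; the robot and the scene stay as the last step left them, time stands still between calls to the robot, and variables do not carry over. Pictures are saved under pics/ and viewed, at most 12 in all, crops included, and the job is handed in when it is done.

Besides the shell and the picture viewer there is one more tool, called after "Request:" by a JSON object that holds its "op" and its "data", one argument or row to a line. step_arm: Moves the arm, as the interface text tells. Its arguments: {"type":"object","properties":{"linear":{"type":"array"},"turn":{"type":"array"},"fingers":{"type":"number"},"force":{"type":"number"}},"required":["linear","turn"]}

```bash
mkdir -p pics; ls; python3 - <<'E'
from workcell import env,cams
import cv2,numpy as np,pickle
s=env.state();print(s['time_s'],s['ee_pos'],s['ee_rot'],s['gripper_width'])
d={}
for n in('top','side'):
    f=cams.grab_frame(n);d[n]=f;print(n,f['fx'],f['fy'],f['cx'],f['cy'],np.round(f['extrinsics'],3).tolist())
    cv2.imwrite(f'pics/{n}0.png',cv2.resize(f['color'],(800,600),interpolation=cv2.INTER_CUBIC))
pickle.dump(d,open('f0.pkl','wb'))
E
```

```text
pics
0.0 [ 145.93399408 -555.68519531  224.12273347] [-1.79900704e+02 -2.30456119e-03  1.47142345e+01] 91.15884161631665
top 454.5469241579769 454.5469241579769 253.1240409073455 189.4385347432366 [[0.116, -0.971, 0.208, 393.05], [-0.993, -0.112, 0.028, 13.882], [-0.003, -0.21, -0.978, 1190.328], [0.0, 0.0, 0.0, 1.0]]
side 475.4714919921626 475.4714919921626 248.2735960043914 190.53126323372615 [[0.99, -0.097, 0.1, 514.921], [-0.139, -0.715, 0.685, -656.941], [0.005, -0.693, -0.721, 840.811], [0.0, 0.0, 0.0, 1.0]]
```

View pics/top0.png

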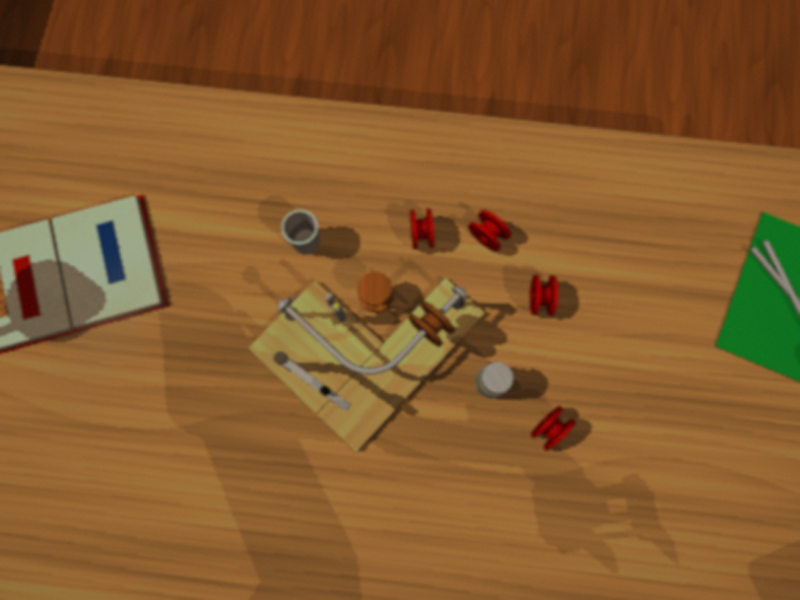

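View pics/side0.png

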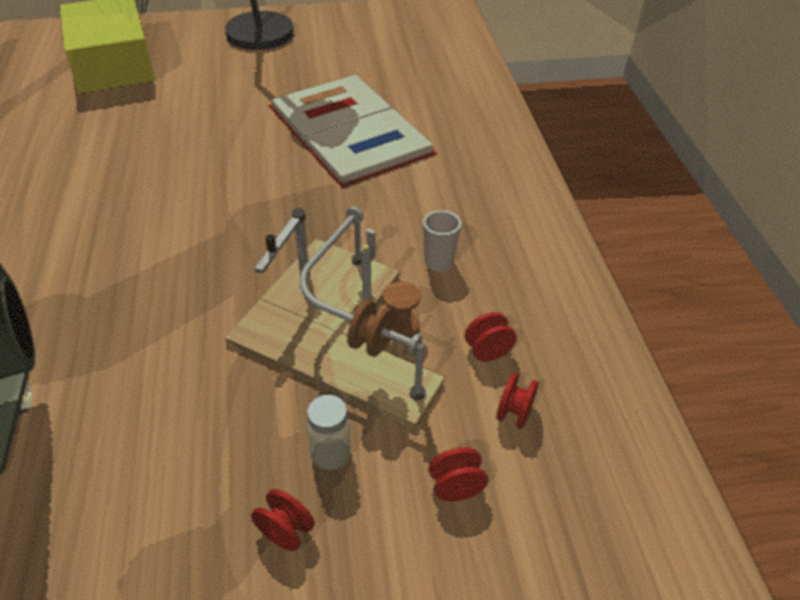

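The top view (800 px) shows the fixture: far end disc at (285,305), start disc at (460,294), hinge pin at (281,358), knob at (325,391) and catch at (337,310).

Candidates for the spool:
- Brown spool threaded on the rod at (432,324).
- Spare, standing at (375,290).
- Red look-alikes at (423,228), (490,230), (544,295) and (553,428).

I choose the brown one on the rod. The keeper looks open. Next I fit the fixture pose.

```bash
cat > h.py <<'E'
import numpy as np,pickle,cv2
from scipy.optimize import least_squares
def proj(f,p):
    E=f['extrinsics'];c=E[:3,:3].T@(np.asarray(p,float)-E[:3,3])
    return np.array([f['fx']*c[0]/c[2]+f['cx'],f['fy']*c[1]/c[2]+f['cy']])
def R2W(q,p):
    c,s=np.cos(q[2]),np.sin(q[2]);return np.array([q[0]+c*p[0]-s*p[1],q[1]+s*p[0]+c*p[1],p[2]])
def ray(f,u,z):
    E=f['extrinsics'];d=E[:3,:3]@[(u[0]-f['cx'])/f['fx'],(u[1]-f['cy'])/f['fy'],1];o=E[:3,3]
    return o+d*(z-o[2])/d[2]
E
python3 - <<'E'
from h import *
d=pickle.load(open('f0.pkl','rb'))
P=[('top',(285,305),(-60,126,115)),('top',(460,295),(139,-60,115)),('top',(355,451),(-150,-105,15)),('top',(249,347),(-150,145,15)),('top',(319,283),(10,145,15)),('top',(446,278),(165,-15,15)),('top',(485,313),(165,-105,15)),('top',(281,358),(-122,68,134)),
('side',(228,341),(-150,-105,15)),('side',(421,418),(165,-105,15)),('side',(443,378),(165,-15,15)),('side',(355,214),(-60,126,115)),('side',(418,344),(139,-60,115))]
def r(q):return np.concatenate([proj(d[n],R2W(q,p))-np.array(u)*.64 for n,u,p in P])
s=min((least_squares(r,[450,0,a],loss='soft_l1') for a in np.arange(0,6.3,1)),key=lambda s:s.cost)
print(s.x,np.degrees(s.x[2]));print(np.round(s.fun.reshape(-1,2),1).tolist())
q=s.x;np.save('q.npy',q)
for n,u in(('top',(325,391)),('side',(270,237))):
    w=ray(d[n],np.array(u)*.64,158);c,s_=np.cos(q[2]),np.sin(q[2]);v=w[:2]-q[:2];l=np.array([c*v[0]+s_*v[1],-s_*v[0]+c*v[1]])-[-122,68];print('knob',w,np.hypot(*l),np.arctan2(-l[1],l[0]))
for n,u,z in(('top',(432,324),112),('top',(375,290),70),('top',(496,377),95),('top',(300,227),85)):
    w=ray(d[n],np.array(u)*.64,z);v=w[:2]-q[:2];print(w,[c*v[0]+s_*v[1],-s_*v[0]+c*v[1]])
for p in((90,-60),(-60,100),(-122,68),(-60,-60)):print(p,R2W(q,(*p,115)))
a=cv2.resize(d['top']['color'][160:300,150:320],None,fx=4.5,fy=4.2,interpolation=2)
a=cv2.resize(d['top']['color'][165:300,150:325],None,fx=4.4,fy=4.4,interpolation=2);cv2.imwrite('pics/c1.png',a)
E
```

```text
[562.44078665  75.47743434 -19.48382792] -1116.3411085801135
[[-0.1, -0.4], [0.4, -1.7], [1.0, 0.6], [-0.6, 0.2], [-2.5, -2.5], [0.0, -1.0], [0.4, -0.7], [0.1, -0.3], [-2.8, -2.1], [-3.4, 3.8], [1.2, -0.9], [-0.5, 0.4], [-1.3, 0.7]]
knob [461.17443672 128.0254072  158.        ] 86.1841628074346 1.4627923123675046
knob [463.91210344 128.97356545 158.        ] 84.0104292553571 1.4402818061381528
[584.83747163 -16.58860456 112.        ] [np.float64(72.59813438647356), np.float64(-60.887419876142175)]
[637.13572059  79.57796047  70.        ] [np.float64(57.7370810974142), np.float64(47.56655270177814)]
[ 516.93128778 -123.56697529   95.        ] [np.float64(81.29392595746717), np.float64(-187.29946367517672)]
[724.04725219 212.64708653  85.        ] [np.float64(48.889006512690116), np.float64(206.25718952036692)]
(90, -60) [599.38060937 -26.18597844 115.        ]
(-60, 100) [573.36971401 191.58324189 115.        ]
(-122, 68) [504.4655879 202.5477941 115.       ]
(-60, -60) [478.55511179  62.70271114 115.        ]
```

View pics/c1.png

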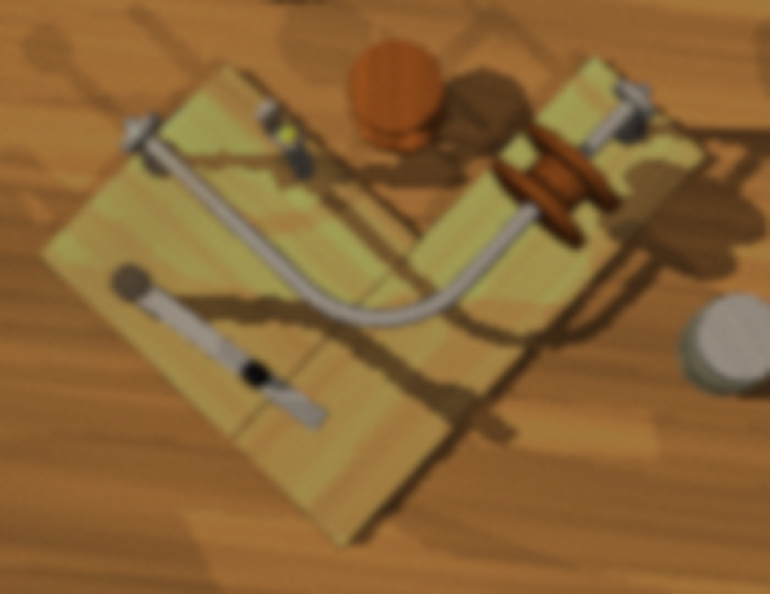

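The crop confirms the brown spool on the rod at crop (555,185). The keeper bar leans toward the far leg at about 1.45 rad, so it has to open further. I refit using these sharper picks.

```bash
cat >> h.py <<'E'
def W2R(q,w):
    c,s=np.cos(q[2]),np.sin(q[2]);v=np.array(w[:2])-q[:2];return np.array([c*v[0]+s*v[1],-s*v[0]+c*v[1]])
def go(q,px,py,z,yaw,s=None):
    "units for step_arm to reach rail-frame TCP x,y, world z, yaw(deg)"
    from workcell import env
    s=s or env.state();y0=np.radians(s['ee_rot'][2]);w=R2W(q,(px,py,z));d=w-s['ee_pos']
    t=(y0*180/np.pi-yaw+180)%360-180
    print('target',np.round(w,1),'lin',np.round(np.array([np.cos(y0)*d[0]+np.sin(y0)*d[1],np.sin(y0)*d[0]-np.cos(y0)*d[1],-d[2]])/300,4).tolist(),'turn',round(t/360,4))
E
python3 - <<'E'
from h import *
d=pickle.load(open('f0.pkl','rb'))
T=lambda u:('top',np.array(u)/4.4+[150,165]);S=lambda u:('side',np.array(u)*.64)
P=[(*T((142,135)),(-60,126,115),2),(*T((632,97)),(139,-60,115),2),(*T((345,543)),(-150,-105,13),1),(*T((42,250)),(-150,145,15),1),(*T((232,65)),(10,145,15),1),(*T((595,58)),(165,-15,15),1),(*T((708,155)),(165,-105,15),1),(*T((130,282)),(-122,68,134),2),(*T((379,318)),(-42.4,-42.4,118),1),(*T((288,133)),(-6,65,126),1),
(*S((421,420)),(165,-105,15),.5),(*S((443,378)),(165,-15,15),.5),(*S((355,214)),(-60,126,115),1),(*S((418,344)),(139,-60,115),1)]
def r(q):return np.concatenate([w*(proj(d[n],R2W(q,p))-u) for n,u,p,w in P])
s=least_squares(r,[562,75,-.634],loss='soft_l1');q=s.x;print(q,np.degrees(q[2]));print(np.round(s.fun.reshape(-1,2),1).tolist());np.save('q.npy',q)
for n,u in(T((253,373)),S((270,237))):
    l=W2R(q,ray(d[n],u,158))-[-122,68];print('knob',np.hypot(*l),np.arctan2(-l[1],l[0]))
n,u=T((318,418));l=W2R(q,ray(d[n],u,134))-[-122,68];print('tip',np.hypot(*l),np.arctan2(-l[1],l[0]))
n,u=T((555,180));print('spool',W2R(q,ray(d[n],u,118)))
go(q,-78,-16,180,np.degrees(q[2])+90)
E
```

```text
[561.96903338  76.1169678   -0.63158349] -36.187068512868585
[[-0.6, -1.2], [1.5, 0.1], [-0.3, 1.0], [-1.0, 0.8], [-1.4, -1.0], [-0.2, -1.2], [-0.4, -0.7], [0.3, 0.1], [1.6, -0.3], [-0.1, -0.3], [-1.7, 1.1], [0.5, -0.6], [-0.8, 0.3], [-1.4, 0.4]]
knob 84.64941669769877 1.4525248388643897
knob 84.04639345744161 1.431721404283378
tip 123.19494540043058 1.440714549826085
spool [ 74.2812542  -58.84320762]
target [489.6 109.3 180. ] lin [1.6709, -1.853, 0.1473] turn -0.1086
```

Request:
{"op": "step_arm", "data": {
  "linear": [
    [0.84,-0.93,0],
    [0.84,-0.93,0],
    [0.84,-0.93,0],
    [0.84,-0.93,0],
    [0.84,-0.93,0],
    [0.84,-0.93,0],
    [0.84,-0.93,0],
    [0.84,-0.93,0]
  ],
  "turn": [0,0,0,0,0,0,0,0],
  "fingers": 1
}}

```text
time_s: 1.1
ee_pos: [318.8, -222.4, 224.9]
ee_rot: [180.0, 0.0, 14.8]
force: [0.5, 0.4, 1.1]
gripper_width: 14.7
gripper_force: 0.0
```

Request:
{"op": "step_arm", "data": {
  "linear": [
    [0.83,-0.92,0],
    [0.83,-0.92,0],
    [0.83,-0.92,0],
    [0.83,-0.92,0],
    [0.83,-0.92,0],
    [0.83,-0.92,0],
    [0.83,-0.92,0],
    [0.83,-0.92,0],
    [0.83,-0.92,0]
  ],
  "turn": [-0.1,-0.1,-0.1,-0.109,-0.109,-0.109,-0.109,-0.109,-0.109]
}}

```text
time_s: 2.22
ee_pos: [489.4, 105.9, 224.8]
ee_rot: [-180.0, 0.0, 53.8]
force: [-0.3, 0.3, -1.0]
gripper_width: 0.5
gripper_force: 0.0
```

```bash
python3 - <<'E'
from h import *
from workcell import env,cams
q=np.load('q.npy');s=env.state();print(s['time_s'],s['ee_pos'],s['ee_rot'],s['gripper_width'],s['force'],s['qpos'])
f=cams.grab_frame('wrist');T=f['tool_from_camera']
from scipy.spatial.transform import Rotation as R
W=np.eye(4);W[:3,:3]=R.from_euler('xyz',s['ee_rot'],degrees=True).as_matrix();W[:3,3]=s['ee_pos']
f['extrinsics']=W@T;pickle.dump(f,open('w1.pkl','wb'))
im=cv2.resize(f['color'],(800,600),interpolation=2)
for p in[(-60,122,115),(-60,60,115),(-60,0,115),(-42.4,-42.4,115),(0,-60,115),(-122,68,134),(-122+85*np.cos(1.445),68-85*np.sin(1.445),158),(-6,65,124),(56,-60,115)]:
    u=proj(f,R2W(q,p))*800/512;print(p,u);cv2.drawMarker(im,tuple(int(round(float(x))) for x in u),(255,0,255),0,14,1)
cv2.imwrite('pics/w1.png',im)
go(q,-85,-16,149,np.degrees(q[2])+90,s)
E
```

```text
2.225 [489.35360856 105.88891901 224.84018727] [-1.79995281e+02  4.57889650e-02  5.37862643e+01] 0.4621817942011653 [-0.27038976  0.29849523 -1.02354892] [ 1.09115551e+01  1.16345384e+01  9.89852958e+01 -2.95849505e-02
  6.94169353e+01  4.71357027e+01]
(-60, 122, 115) [432.59878021  10.65459166]
(-60, 60, 115) [430.59818374 149.19337639]
(-60, 0, 115) [428.87555649 268.48314315]
(-42.4, -42.4, 115) [460.08580167 345.26831393]
(0, -60, 115) [535.85011321 375.50236702]
(-122, 68, 134) [297.62038784 129.15114525]
(np.float64(-111.33549137443565), np.float64(-16.328336019248383), 158) [320.14610453 321.1617593 ]
(-6, 65, 124) [545.1150311  137.43362145]
(56, -60, 115) [637.14430522 375.50170864]
target [483.9 113.4 149. ] lin [0.0095, -0.0294, 0.2528] turn -0.0001
```

View pics/w1.png

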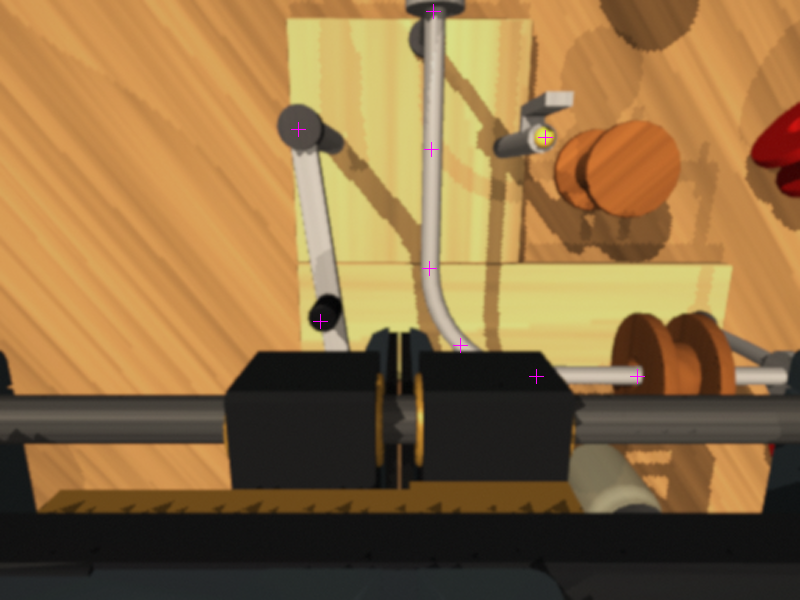

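The fit overlays well: the pin, ball and rod markers land within about 2 mm. I descend beside the knob and push the bar open.

Request:
{"op": "step_arm", "data": {
  "linear": [
    [0.01,-0.03,0.1],
    [0.01,-0.03,0.2],
    [0.01,-0.03,0.253],
    [0.01,-0.03,0.253],
    [0.01,-0.04,0.253],
    [0.01,-0.055,0.253],
    [0.01,-0.07,0.253],
    [0.01,-0.085,0.253],
    [0.01,-0.1,0.253],
    [0.01,-0.115,0.253],
    [0.01,-0.13,0.253],
    [0.01,-0.142,0.253],
    [0.01,-0.142,0.253]
  ],
  "turn": [0,0,0,0,0,0,0,0,0,0,0,0,0]
}}

```text
time_s: 3.9
ee_pos: [456.7, 135.6, 149.0]
ee_rot: [-180.0, 0.0, 54.0]
force: [-0.2, 0.8, 0.5]
gripper_width: 0.5
gripper_force: 0.0
```

Request:
{"op": "step_arm", "data": {
  "linear": [
    [0,0.05,0],
    [0,0.08,-0.1],
    [0,0.08,-0.2],
    [0,0.08,-0.2]
  ],
  "turn": [0,0,0,0]
}}

```text
time_s: 4.4
ee_pos: [478.6, 121.0, 210.9]
ee_rot: [179.8, -0.2, 53.9]
force: [0.3, -0.3, -0.6]
gripper_width: 0.1
gripper_force: 0.0
```

```bash
cat >> h.py <<'E'
def wrist():
    from workcell import env,cams
    from scipy.spatial.transform import Rotation as R
    s=env.state();f=cams.grab_frame('wrist')
    W=np.eye(4);W[:3,:3]=R.from_euler('xyz',s['ee_rot'],degrees=True).as_matrix();W[:3,3]=s['ee_pos'];f['extrinsics']=W@f['tool_from_camera']
    return s,f
E
python3 - <<'E'
from h import *
q=np.load('q.npy');s,f=wrist();print(s['time_s'],s['ee_pos'],W2R(q,s['ee_pos']),s['force'])
pickle.dump(f,open('w2.pkl','wb'));im=cv2.resize(f['color'],(800,600),interpolation=2)
for a in(1.445,1.6,1.75,1.9):
    u=proj(f,R2W(q,(-122+85*np.cos(a),68-85*np.sin(a),158)))*800/512;cv2.drawMarker(im,tuple(int(round(float(x))) for x in u),(255,0,255),0,10,1);print(a,u)
cv2.imwrite('pics/w2.png',im)
go(q,74,-60,200,np.degrees(q[2])+90,s)
E
```

```text
4.4 [478.56297054 120.96634154 210.91318499] [-93.79662394 -13.04725951] [ 0.30683043 -0.31706046 -0.6444475 ]
1.445 [356.49847389 343.66964852]
1.6 [325.87006537 345.0551751 ]
1.75 [296.17472975 342.08837725]
1.9 [266.91674186 334.9121023 ]
target [586.3 -16.  200. ] lin [-0.1574, 0.5591, 0.0364] turn 0.0003
```

View pics/w2.png

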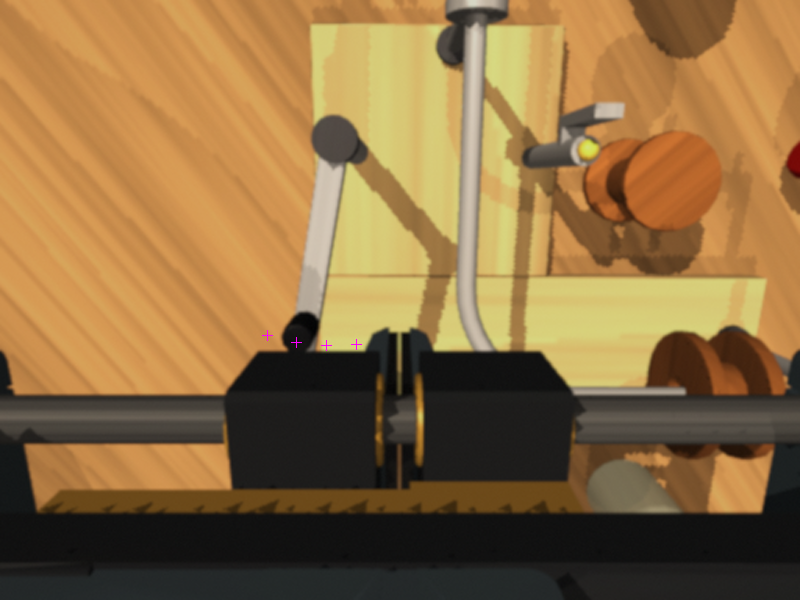

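The keeper now sits at about 1.74 rad (knob at (298,340)), so it is clear. Next, over the spool.

Request:
{"op": "step_arm", "data": {
  "linear": [
    [-0.08,0.28,0],
    [-0.158,0.559,0],
    [-0.158,0.559,0],
    [-0.158,0.559,0.03],
    [-0.158,0.559,0.06],
    [-0.158,0.559,0.06],
    [-0.158,0.559,0.06]
  ],
  "turn": [0,0,0,0,0,0,0],
  "fingers": -0.5,
  "force": 8
}}

```text
time_s: 5.32
ee_pos: [583.6, -14.8, 191.2]
ee_rot: [-180.0, 0.0, 54.0]
force: [-0.1, -0.2, -0.2]
gripper_width: 67.0
gripper_force: 0.0
```

```bash
python3 - <<'E'
from h import *
q=np.load('q.npy');s,f=wrist();print(s['time_s'],s['ee_pos'],W2R(q,s['ee_pos']),s['force'],s['gripper_width'])
im=cv2.resize(f['color'],(800,600),interpolation=2)
for x in(56,74,92):
    u=proj(f,R2W(q,(x,-60,145)))*800/512;cv2.drawMarker(im,tuple(int(round(float(x))) for x in u),(255,0,255),0,10,1);print(x,u)
cv2.imwrite('pics/w3.png',im)
go(q,75,-60,143,np.degrees(q[2])+90,s)
E
```

```text
5.325 [583.61564162 -14.79680777 191.16435309] [ 71.1484705  -60.59525875] [-0.1214112  -0.22662557 -0.1509648 ] 66.97786683081519
56 [361.28168564 339.3897868 ]
74 [404.71718433 339.56885666]
92 [448.14607478 339.74789928]
target [587.1 -16.6 143. ] lin [0.0019, 0.0128, 0.1605] turn 0.0006
```

View pics/w3.png

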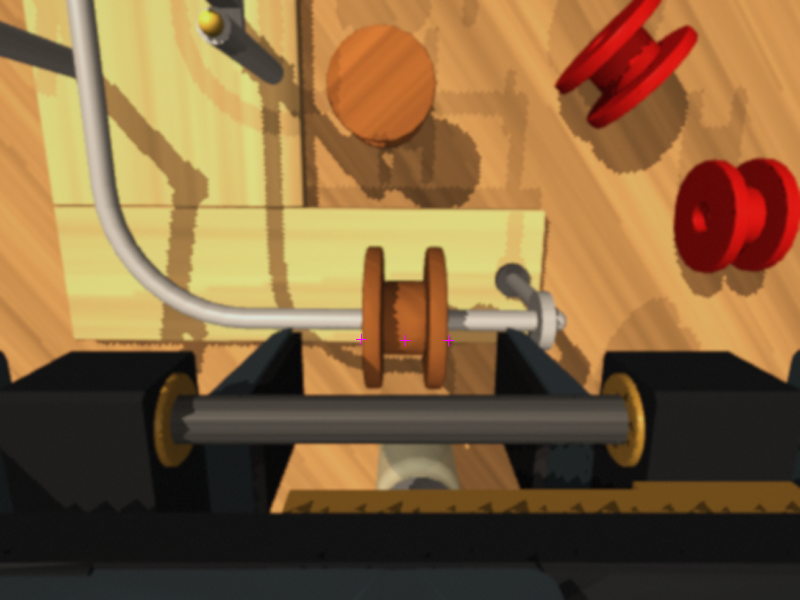

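The spool is centred at (404,318) and matches x≈74. Descend and grip.

Request:
{"op": "step_arm", "data": {
  "linear": [
    [0.002,0.01,0.1],
    [0.002,0.01,0.16],
    [0.002,0.01,0.16],
    [0.002,0.01,0.16]
  ],
  "turn": [0,0,0,0]
}}

```text
time_s: 5.88
ee_pos: [587.5, -16.8, 144.2]
ee_rot: [179.9, -0.1, 54.0]
force: [0.2, 0.4, 0.1]
gripper_width: 68.3
gripper_force: 0.0
```

Request:
{"op": "step_arm", "data": {
  "linear": [
    [0,0,0],
    [0,0,0],
    [0,0,0],
    [0,0,0],
    [0,0,0]
  ],
  "turn": [0,0,0,0,0],
  "fingers": 1,
  "force": 8
}}

```text
time_s: 6.5
ee_pos: [586.8, -17.0, 143.2]
ee_rot: [180.0, -0.0, 54.0]
force: [-1.4, 0.5, 1.1]
gripper_width: 36.4
gripper_force: 8.0
```

```bash
python3 - <<'E'
from h import *
from workcell import env
q=np.load('q.npy');s=env.state();print(s['time_s'],s['ee_pos'],p:=W2R(q,s['ee_pos']),s['ee_rot'],s['force'],s['gripper_width'],s['gripper_force'])
y0=np.radians(s['ee_rot'][2])
def rel(px,py,turn):
    d=R2W(q,(px,py,0))[:2]-s['ee_pos'][:2];print([round(float(v),3) for v in((np.cos(y0)*d[0]+np.sin(y0)*d[1])/300,(np.sin(y0)*d[0]-np.cos(y0)*d[1])/300)],round(turn/360,4))
for x in(40,20,0):rel(x,-60,0)
for t in range(10,91,10):
    a=np.radians(270-t);rel(60*np.cos(a),60*np.sin(a),min(t,87))
for y in(40,70,98):rel(-60,y,87)
E
```

```text
6.5 [586.82950552 -17.00393757 143.21265339] [ 75.04550081 -60.47907821] [ 1.79997630e+02 -4.34691520e-04  5.39530367e+01] [-1.39186543  0.52480114  1.11831546] 36.42007427362744 8.000161349773407
[0.002, -0.117] 0.0
[0.002, -0.183] 0.0
[0.002, -0.25] 0.0
[0.005, -0.285] 0.0278
[0.014, -0.319] 0.0556
[0.029, -0.35] 0.0833
[0.049, -0.379] 0.1111
[0.074, -0.403] 0.1389
[0.103, -0.423] 0.1667
[0.134, -0.438] 0.1944
[0.168, -0.447] 0.2222
[0.203, -0.45] 0.2417
[0.336, -0.449] 0.2417
[0.436, -0.449] 0.2417
[0.529, -0.449] 0.2417
```

Request:
{"op": "step_arm", "data": {
  "linear": [
    [0.001,-0.03,0],
    [0.002,-0.06,0],
    [0.002,-0.09,0],
    [0.002,-0.12,0],
    [0.002,-0.15,0],
    [0.002,-0.18,0],
    [0.002,-0.21,0],
    [0.002,-0.235,0],
    [0.002,-0.25,0],
    [0.003,-0.267,0],
    [0.005,-0.285,0],
    [0.009,-0.302,0],
    [0.014,-0.319,0],
    [0.014,-0.319,0]
  ],
  "turn": [0,0,0,0,0,0,0,0,0,0.014,0.028,0.042,0.0555,0.0555]
}}

```text
time_s: 8.25
ee_pos: [512.2, 43.7, 143.2]
ee_rot: [-179.9, -0.1, 34.0]
force: [1.9, 2.4, 2.4]
gripper_width: 36.0
gripper_force: 8.0
```

```bash
cat > bend.py <<'E'
from h import *
from workcell import env
import sys
q=np.load('q.npy');s=env.state();p=W2R(q,s['ee_pos']);print(s['time_s'],p,np.hypot(*p),s['ee_rot'][2]-53.81,s['qpos'][5],s['force'],s['torque'],s['gripper_width'],s['gripper_force'])
y0=np.radians(s['ee_rot'][2]);L=[];T=[]
t0=int(sys.argv[1])
P=[(60*np.cos(np.radians(270-t)),60*np.sin(np.radians(270-t)),min(t,87)) for t in range(t0,91,5)]+[(-60,y,87) for y in range(10,99,8)]
for x,y,t in P:
    d=R2W(q,(x,y,0))[:2]-s['ee_pos'][:2];L.append([round(float((np.cos(y0)*d[0]+np.sin(y0)*d[1])/300),3),round(float((np.sin(y0)*d[0]-np.cos(y0)*d[1])/300),3),0]);T.append(round(float((s['ee_rot'][2]-(53.81-t))/360),3))
print(L,T)
E
python3 bend.py 25
```

```text
8.25 [-21.01598265 -55.59329022] 59.43303327718147 -19.798627962711855 59.4633342293445 [1.91612493 2.42259282 2.39584338] [ 0.63219415 -0.47449747 -0.01754311] 36.03259782813084 8.000635346397758
[[-0.001, -0.015, 0], [0.001, -0.032, 0], [0.005, -0.049, 0], [0.01, -0.066, 0], [0.017, -0.082, 0], [0.025, -0.097, 0], [0.035, -0.112, 0], [0.045, -0.126, 0], [0.057, -0.139, 0], [0.07, -0.151, 0], [0.084, -0.161, 0], [0.099, -0.17, 0], [0.114, -0.178, 0], [0.13, -0.185, 0], [0.162, -0.196, 0], [0.187, -0.205, 0], [0.212, -0.214, 0], [0.237, -0.223, 0], [0.262, -0.232, 0], [0.287, -0.242, 0], [0.312, -0.251, 0], [0.337, -0.26, 0], [0.362, -0.269, 0], [0.388, -0.278, 0], [0.413, -0.287, 0], [0.438, -0.296, 0]] [0.014, 0.028, 0.042, 0.056, 0.07, 0.084, 0.098, 0.112, 0.126, 0.139, 0.153, 0.167, 0.181, 0.187, 0.187, 0.187, 0.187, 0.187, 0.187, 0.187, 0.187, 0.187, 0.187, 0.187, 0.187, 0.187]
```

Forces are low, so I continue round the bend.

Request:
{"op": "step_arm", "data": {
  "linear": [
    [-0.001,-0.015,0],
    [0.001,-0.032,0],
    [0.005,-0.049,0],
    [0.01,-0.066,0],
    [0.017,-0.082,0],
    [0.025,-0.097,0],
    [0.035,-0.112,0],
    [0.045,-0.126,0],
    [0.057,-0.139,0],
    [0.07,-0.151,0],
    [0.084,-0.161,0],
    [0.099,-0.17,0],
    [0.114,-0.178,0],
    [0.13,-0.185,0],
    [0.13,-0.185,0]
  ],
  "turn": [0.014,0.028,0.042,0.056,0.07,0.084,0.098,0.112,0.126,0.139,0.153,0.167,0.181,0.187,0.187]
}}

```text
time_s: 10.12
ee_pos: [511.7, 109.9, 143.0]
ee_rot: [179.8, 0.2, -33.3]
force: [-3.1, -1.2, 6.0]
gripper_width: 35.9
gripper_force: 8.0
```

```bash
python3 bend.py 95
```

```text
10.125 [-60.56814413  -2.3992422 ] 60.615645225760076 -87.06576121635618 134.163255510981 [-3.13902642 -1.20358263  5.99056206] [-0.08724412  0.45072929  0.04012428] 35.873284600792985 8.000418730080128
[[0.004, -0.041, 0], [0.005, -0.068, 0], [0.007, -0.094, 0], [0.008, -0.121, 0], [0.009, -0.148, 0], [0.011, -0.174, 0], [0.012, -0.201, 0], [0.014, -0.228, 0], [0.015, -0.254, 0], [0.016, -0.281, 0], [0.018, -0.307, 0], [0.019, -0.334, 0]] [-0.0, -0.0, -0.0, -0.0, -0.0, -0.0, -0.0, -0.0, -0.0, -0.0, -0.0, -0.0]
```

Request:
{"op": "step_arm", "data": {
  "linear": [
    [0.002,-0.02,0],
    [0.003,-0.05,0],
    [0.004,-0.08,0],
    [0.006,-0.11,0],
    [0.007,-0.14,0],
    [0.009,-0.17,0],
    [0.01,-0.2,0],
    [0.012,-0.23,0],
    [0.014,-0.26,0],
    [0.015,-0.285,0],
    [0.016,-0.305,0],
    [0.017,-0.325,0],
    [0.018,-0.332,0],
    [0.018,-0.332,0],
    [0.018,-0.332,0]
  ],
  "turn": [0,0,0,0,0,0,0,0,0,0,0,0,0,0,0]
}}

```text
time_s: 12.0
ee_pos: [569.5, 189.6, 142.9]
ee_rot: [179.7, 0.3, -33.3]
force: [-5.3, -1.5, 6.7]
gripper_width: 35.9
gripper_force: 8.0
```

```bash
python3 bend.py 95|head -1
```

```text
12.0 [-60.91258242  96.0786471 ] 113.76049017342477 -87.07662776271033 140.5940133609471 [-5.30363841 -1.45090687  6.70022761] [-0.24296924  1.06865585 -0.12165949] 35.91738193048903 8.000413211993873
```

Request:
{"op": "step_arm", "data": {
  "linear": [
    [0,-0.006,0],
    [0,-0.012,0],
    [0,-0.012,0]
  ],
  "turn": [0,0,0]
}}

```text
time_s: 12.38
ee_pos: [571.6, 192.5, 142.9]
ee_rot: [179.6, 0.3, -33.3]
force: [-4.2, -1.5, 7.5]
gripper_width: 36.1
gripper_force: 8.0
```

Request:
{"op": "step_arm", "data": {
  "linear": [
    [0,-0.012,0],
    [0,-0.012,0],
    [0,-0.012,0],
    [0,-0.012,0],
    [0,-0.012,-0.03],
    [0,-0.012,-0.13],
    [0,-0.012,-0.2],
    [0,-0.012,-0.2]
  ],
  "turn": [0,0,0,0,0,0,0,0],
  "fingers": -0.3
}}

```text
time_s: 13.38
ee_pos: [577.7, 197.1, 205.4]
ee_rot: [-179.8, -0.2, -33.3]
force: [0.1, 0.6, 0.0]
gripper_width: 59.2
gripper_force: 0.0
```

```bash
python3 - <<'E'
from h import *
from workcell import cams
q=np.load('q.npy');s,f=wrist();print(s['time_s'],s['ee_pos'],W2R(q,s['ee_pos']),s['force'],s['gripper_width'])
t=cams.grab_frame('top')
print('marks',[(y,proj(t,R2W(q,(-60,y,145)))) for y in(80,116)])
a=cv2.resize(f['color'],(512,384))
b=cv2.resize(t['color'][165:300,150:325],None,fx=2.8,fy=2.8,interpolation=2)
im=np.zeros((384,800,3),np.uint8);im[:300,:400]=cv2.resize(a,(400,300));im[:309,400:]=cv2.resize(b,(400,309));cv2.imwrite('pics/w4.png',im)
go(q,-172,-8,203,np.degrees(q[2])+90,s)
E
```

```text
13.375 [577.66544409 197.11150434 205.40891016] [-58.76954819 106.92144493] [0.12236302 0.6440359  0.04743017] 59.189158890326716
marks [(80, array([193.97588725, 205.67287492])), (116, array([183.01428986, 195.40412082]))]
target [418.4 171.2 203. ] lin [-0.396, 0.3639, 0.008] turn -0.2421
```

View pics/w4.png

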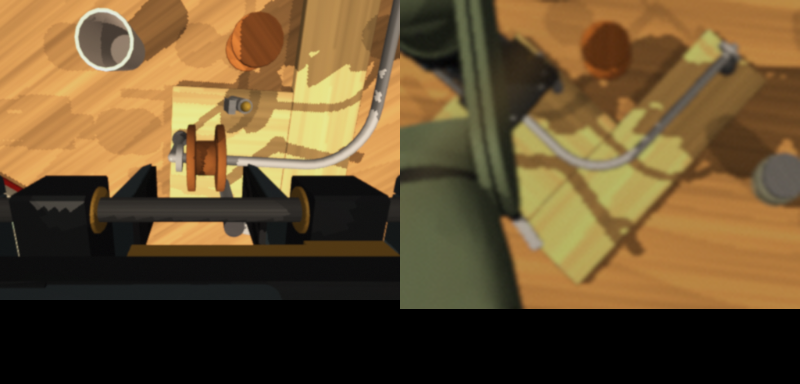

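The wrist view shows the spool at the far end next to the stop disc (left panel, (207,157)). Now I close the fingers and go behind the knob.

Request:
{"op": "step_arm", "data": {
  "linear": [
    [-0.1,0.09,0],
    [-0.2,0.18,0],
    [-0.3,0.27,0],
    [-0.4,0.36,0],
    [-0.4,0.36,0],
    [-0.4,0.36,0],
    [-0.4,0.36,0],
    [-0.4,0.36,0],
    [-0.4,0.36,0],
    [-0.4,0.36,0],
    [-0.4,0.36,0]
  ],
  "turn": [-0.025,-0.05,-0.075,-0.1,-0.125,-0.15,-0.175,-0.2,-0.225,-0.242,-0.242],
  "fingers": 1
}}

```text
time_s: 14.85
ee_pos: [416.2, 172.2, 202.0]
ee_rot: [-179.9, 0.1, 53.7]
force: [0.2, -0.7, 0.3]
gripper_width: 0.7
gripper_force: 0.0
```

```bash
python3 - <<'E'
from h import *
s,f=wrist()
q=np.load('q.npy');print(s['time_s'],s['ee_rot'],W2R(q,s['ee_pos']),s['gripper_width'],s['qpos'][5])
go(q,-172,-16,149,53.81,s)
im=cv2.resize(f['color'],(640,480),interpolation=2)
for a in(1.65,1.74,1.83):
    u=proj(f,R2W(q,(-122+85*np.cos(a),68-85*np.sin(a),158)))*1.25;cv2.drawMarker(im,tuple(int(round(float(x))) for x in u),(255,0,255),0,8,1)
u=proj(f,R2W(q,(-60,80,145)))*1.25;cv2.drawMarker(im,tuple(int(round(float(x))) for x in u),(255,0,255),0,8,1)
cv2.imwrite('pics/w5.png',im)
E
```

```text
14.85 [-1.79935042e+02  1.10765745e-01  5.36994128e+01] [-174.36971336   -8.46159501] 0.6783814812996891 57.32357545362566
target [413.7 164.8 149. ] lin [-0.0251, 0.0079, 0.1767] turn -0.0003
```

View pics/w5.png

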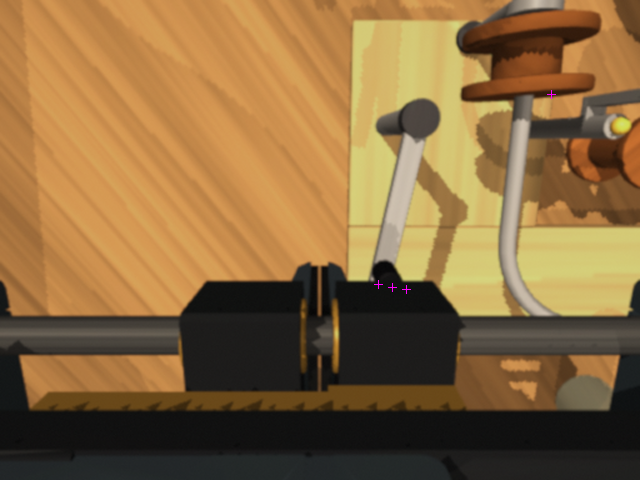

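The spool's front flange is beyond the bar line. I descend outside the knob and work out the closing arc.

Request:
{"op": "step_arm", "data": {
  "linear": [
    [-0.025,0.005,0.05],
    [-0.025,0.005,0.12],
    [-0.025,0.005,0.175],
    [-0.025,0.005,0.175],
    [-0.025,0.005,0.175]
  ],
  "turn": [0,0,0,0,0]
}}

```text
time_s: 15.52
ee_pos: [414.0, 165.7, 150.9]
ee_rot: [180.0, -0.0, 53.7]
force: [-0.5, -0.2, 0.6]
gripper_width: 0.2
gripper_force: 0.0
```

```bash
cat > arc.py <<'E'
from h import *
from workcell import env
import sys
q=np.load('q.npy');s=env.state();p=W2R(q,s['ee_pos']);y0=np.radians(s['ee_rot'][2]);print(s['time_s'],s['ee_pos'],p,s['ee_rot'][2],s['force'],s['qpos'][5])
L=[];T=[]
for a in eval(sys.argv[1]):
    g=20.5
    x=-122+85*np.cos(a)-g*np.sin(a);y=68-85*np.sin(a)-g*np.cos(a)
    yaw=53.81+min(np.degrees(np.pi/2-a),90)
    d=R2W(q,(x,y,0))[:2]-s['ee_pos'][:2];L.append([round(float((np.cos(y0)*d[0]+np.sin(y0)*d[1])/300),3),round(float((np.sin(y0)*d[0]-np.cos(y0)*d[1])/300),3),0]);T.append(round(float((s['ee_rot'][2]-yaw)/360),3))
print(L,T)
E
python3 arc.py "np.arange(1.75,.69,-.08)"
```

```text
15.525 [414.02216371 165.70040771 150.92033581] [-172.29914039  -15.04909208] 53.738535432093364 [-0.49734063 -0.16915759  0.55086671] 56.603115961207735
[[0.01, 0.05, 0], [0.002, 0.072, 0], [-0.005, 0.094, 0], [-0.01, 0.117, 0], [-0.013, 0.14, 0], [-0.014, 0.163, 0], [-0.014, 0.186, 0], [-0.011, 0.21, 0], [-0.007, 0.232, 0], [-0.001, 0.255, 0], [0.007, 0.277, 0], [0.017, 0.298, 0], [0.028, 0.319, 0], [0.041, 0.338, 0]] [0.028, 0.016, 0.003, -0.01, -0.023, -0.035, -0.048, -0.061, -0.074, -0.086, -0.099, -0.112, -0.124, -0.137]
```

Request:
{"op": "step_arm", "data": {
  "linear": [
    [0.008,0.025,0],
    [0.01,0.05,0],
    [0.002,0.072,0],
    [-0.005,0.094,0],
    [-0.01,0.117,0],
    [-0.013,0.14,0],
    [-0.014,0.163,0],
    [-0.014,0.186,0],
    [-0.011,0.21,0],
    [-0.007,0.232,0],
    [-0.001,0.255,0],
    [0.007,0.277,0],
    [0.017,0.298,0],
    [0.028,0.319,0],
    [0.041,0.338,0],
    [0.041,0.338,0]
  ],
  "turn": [0.012,0.028,0.016,0.003,-0.01,-0.023,-0.035,-0.048,-0.061,-0.074,-0.086,-0.099,-0.112,-0.124,-0.137,-0.137]
}}

```text
time_s: 17.52
ee_pos: [503.5, 115.6, 151.2]
ee_rot: [179.9, 0.0, 103.0]
force: [-0.6, -0.9, 1.0]
gripper_width: 0.6
gripper_force: 0.0
```

```bash
python3 arc.py "np.r_[np.arange(.64,.1,-.07),.1,.06,.03,0,-.02,-.04]"; python3 - <<'E'
from h import *
s,f=wrist()
cv2.imwrite('pics/w6.png',cv2.resize(f['color'],(640,480),interpolation=2))
E
```

```text
17.525 [503.47364636 115.62607862 151.21506242] [-70.53836033  -2.64950248] 103.00635428633802 [-0.64420652 -0.88522879  0.95631738] -1.3438533329068207
[[-0.004, 0.018, 0], [-0.006, 0.039, 0], [-0.008, 0.059, 0], [-0.007, 0.079, 0], [-0.006, 0.1, 0], [-0.003, 0.12, 0], [0.002, 0.14, 0], [0.008, 0.159, 0], [0.013, 0.173, 0], [0.017, 0.184, 0], [0.021, 0.192, 0], [0.025, 0.2, 0], [0.027, 0.205, 0], [0.03, 0.21, 0]] [-0.011, -0.023, -0.034, -0.045, -0.056, -0.067, -0.078, -0.089, -0.097, -0.104, -0.109, -0.113, -0.113, -0.113]
```

View pics/w6.png

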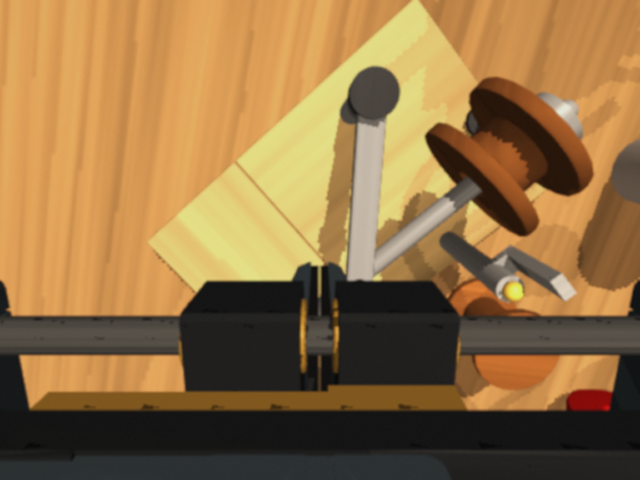

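The bar is swinging with the pusher, and the spool sits against the end at (510,155). Continue to shut.

Request:
{"op": "step_arm", "data": {
  "linear": [
    [-0.004,0.018,0],
    [-0.006,0.039,0],
    [-0.008,0.059,0],
    [-0.007,0.079,0],
    [-0.006,0.1,0],
    [-0.003,0.12,0],
    [0.002,0.14,0],
    [0.008,0.159,0],
    [0.013,0.173,0],
    [0.017,0.184,0],
    [0.021,0.192,0],
    [0.025,0.2,0],
    [0.027,0.205,0],
    [0.027,0.205,0]
  ],
  "turn": [-0.011,-0.023,-0.034,-0.045,-0.056,-0.067,-0.078,-0.089,-0.097,-0.104,-0.109,-0.113,-0.113,-0.113]
}}

```text
time_s: 19.32
ee_pos: [560.9, 137.7, 150.6]
ee_rot: [180.0, -0.0, 143.7]
force: [-0.8, -1.4, 0.8]
gripper_width: 0.6
gripper_force: 0.5
```

```bash
python3 arc.py "[0,-.03]"
```

```text
19.325 [560.90752193 137.68113567 150.61664133] [-37.20567203  49.0613039 ] 143.7438231699062 [-0.78968373 -1.41430804  0.81848157] -41.123775040396026
[[-0.001, -0.005, 0], [-0.003, 0.003, 0]] [-0.0, -0.0]
```

The force is still low, so I press on gently until it rises against the lip.

Request:
{"op": "step_arm", "data": {
  "linear": [
    [0,0.004,0],
    [0,0.008,0],
    [0,0.008,0]
  ],
  "turn": [0,0,0]
}}

```text
time_s: 19.7
ee_pos: [562.6, 139.7, 150.5]
ee_rot: [180.0, 0.0, 143.8]
force: [-0.2, -0.3, 0.2]
gripper_width: 0.4
gripper_force: 0.0
```

```bash
python3 arc.py "[0]"
```

```text
19.7 [562.5755661  139.67144968 150.49023004] [-37.03453249  51.6525261 ] 143.76780163253153 [-0.22711659 -0.32442386  0.24066836] -40.98438591898818
[[-0.0, -0.014, 0]] [-0.0]
```

Request:
{"op": "step_arm", "data": {
  "linear": [
    [0,0.004,0],
    [0,0.008,0],
    [0,0.008,0]
  ],
  "turn": [0,0,0]
}}

```text
time_s: 20.08
ee_pos: [563.4, 140.8, 150.4]
ee_rot: [-179.9, 0.0, 143.8]
force: [-1.0, -3.3, 1.5]
gripper_width: 0.5
gripper_force: 1.6
```

```bash
python3 arc.py "[0]"; python3 - <<'E'
from h import *
q=np.load('q.npy');s,f=wrist()
im=cv2.resize(f['color'],(640,480),interpolation=2)
for a in(0,.05,.1):
    u=proj(f,R2W(q,(-122+126*np.cos(a),68-126*np.sin(a),134)))*1.25;print(a,u)
    cv2.drawMarker(im,tuple(int(round(float(x))) for x in u),(255,0,255),0,8,1)
cv2.imwrite('pics/w7.png',im)
E
```

```text
20.075 [563.38896389 140.75666423 150.44259286] [-37.01878055  53.00864499] 143.78490670968938 [-0.98975862 -3.32253205  1.4663842 ] -40.833601870795555
[[-0.0, -0.018, 0]] [-0.0]
0 [353.14634575 376.77292949]
0.05 [339.85098923 376.46239207]
0.1 [326.58835625 375.5592712 ]
```

View pics/w7.png

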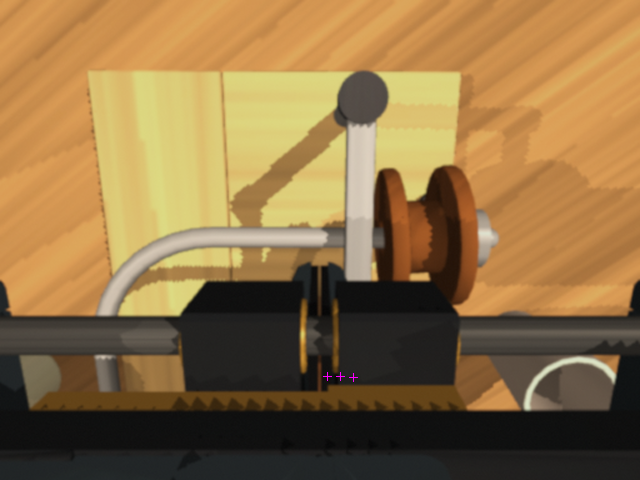

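The bar looks square across, with the spool behind it. One more firm press, checking the force.

Request:
{"op": "step_arm", "data": {
  "linear": [
    [0,0.004,0],
    [0,0.008,0],
    [0,0.012,0],
    [0,0.012,0],
    [0,0.012,0]
  ],
  "turn": [0,0,0,0,0]
}}

```text
time_s: 20.75
ee_pos: [563.7, 141.2, 150.3]
ee_rot: [-179.6, -0.0, 143.8]
force: [-5.3, -9.7, 4.7]
gripper_width: 0.2
gripper_force: 5.9
```

```bash
python3 arc.py "[0]"
```

```text
20.75 [563.7210308  141.18504423 150.29709743] [-37.0036971   53.55044786] 143.81002518873532 [-5.25441278 -9.65983166  4.74087669] -40.59923029983051
[[-0.0, -0.02, 0]] [0.0]
```

It took 11 N with no further movement, so the bar is against the lip. Back off and inspect.

Request:
{"op": "step_arm", "data": {
  "linear": [
    [0,-0.02,0],
    [0,-0.06,0],
    [0,-0.1,0],
    [0,-0.1,-0.1],
    [0,-0.15,-0.25],
    [-0.05,-0.3,-0.25],
    [-0.05,-0.4,-0.25],
    [-0.05,-0.4,-0.25]
  ],
  "turn": [0,0,0,0,0,0,0,0]
}}

```text
time_s: 21.75
ee_pos: [505.7, 37.2, 225.9]
ee_rot: [180.0, 0.0, 143.6]
force: [0.3, 0.8, 0.0]
gripper_width: 0.8
gripper_force: 0.0
```

```bash
python3 - <<'E'
from h import *
from workcell import cams
q=np.load('q.npy');s,f=wrist();print(s['time_s'],s['ee_pos'],s['force'])
t=cams.grab_frame('top');d=cams.grab_frame('side')
print([proj(t,R2W(q,(-122+r,68,134))) for r in(0,126)])
a=cv2.resize(t['color'][165:300,150:325],(400,309),interpolation=2)
b=cv2.resize(d['color'][110:270,130:330],(400,320),interpolation=2)
c=cv2.resize(f['color'],(400,300));im=np.zeros((600,800,3),np.uint8);im[:309-9,:400]=a[9:];im[:300,400:]=b[:300];im[300:,:400]=c
for x in(0,1):
    u=proj(f,R2W(q,(-122+126*x,68,134)))*400/512;print(u);cv2.drawMarker(im,(int(u[0]),int(u[1])+300),(255,0,255),0,8,1)
cv2.imwrite('pics/w8.png',im)
E
```

```text
21.75 [505.73433618  37.19628762 225.86578846] [0.28176076 0.82074164 0.01835629]
[array([179.68601655, 229.13972255]), array([217.02863374, 190.38907228])]
[346.68337691  50.60595463]
[329.97399561 181.57250316]
```

View pics/w8.png

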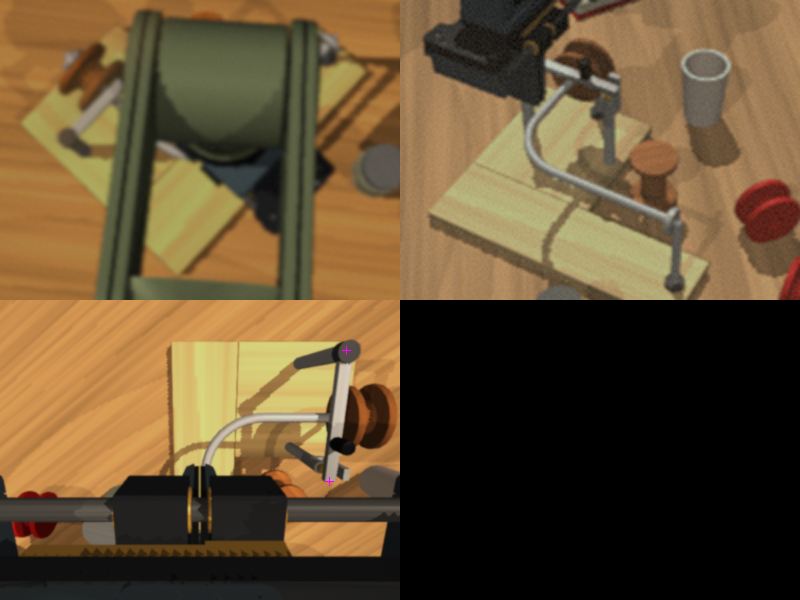

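The bar's tip lies over the catch against its lip (panel (330,480)), matching the shut markers. The spool is behind it, and the cup and spare are standing. The gripper touches nothing.

```bash
python3 -c "
from workcell import env
print(env.job_done())"
```

```text
the job is handed in; nothing more can be done
None
```

I slid the spool round the bend to the far end and pressed the keeper bar shut against its catch lip at about 11 N. The last pictures show it still shut with the gripper clear and the jar, cup and spare untouched, and I handed the job in at about 22 s (the hand-in returned no verdict).

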